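# Load a bushing in the gauging fixture and set the jaw's running clearance

### The arm

A 6-joint arm with a two-finger parallel gripper is mounted at the origin on a cart in front of the work surface, level with it; the furniture and walls round the work are solid. World frame = base frame: x ahead of the robot, y to its left, z up, the work surface at z = 0. Lengths are in mm, angles in rad, forces in N, time in s.
With the tool pointing down it reaches from about 375 to 975 mm from the base axis. Payload 3.8 kg.
Tool frame: the origin (TCP) lies midway between the tips of the shut fingers; the grasp point (between the pads) lies 19 mm behind it; z points along the fingers, y is the direction in which the jaws open and shut (so a half turn about z gives the same grasp; the last joint's range is limited). The gripper opens to 85 mm and grips with 20 to 120 N. Pads are 22 mm wide; open, the fingers measure 114 mm over their backs; the gripper's body (76 mm by 85 mm) begins 54 mm behind the grasp point. The pads swing forward as they close: fully open they stand 13 mm farther back than shut.
Start: joints at [1.284, 0.264, 1.604, -0, 1.274, -0.037], TCP at [166.865, 654.044, 231.28] pointing down, gripper open.
Joint ranges: [-2.63, 2.63], [-0.94, 2.18], [0.31, 2.57], [-1.31, 4.45], [0, 2.66], [-2.55, 2.55]. Speed limits (rad/s): [2.57, 2.57, 3.14, 3.14, 3.14, 3.14].

### API

Orientations are given as a rotation vector (axis times angle).
In Python, from bench import r gives the robot as it stands.
- The arm moves only by the tool drive_tool, never from a script. Its argument "plan" is a list of rows, each a list of 3 entries, a list of its own where there are three numbers: the opening, from 0 (shut) to 1 (fully open), then the shift along the tool's x, y, z in m, then the turn about the tool's z in rad. A call has exactly 8 rows; each row is the pose to reach, as a shift and turn from the pose commanded when the call began, along the tool's axes at that moment; what a row does not reach only later rows make up. A row lasts 1/12 s, in which the tool goes at most 41.7 mm and 7.16 degrees, less where a joint would pass 70% of its speed; a pose out of reach is approached as far as the arm can. A call with a gripper value outside its range is refused whole. The fingers move at their own pace and stop on an object; "grip_force" is the grip in N (left out, the last holds). Time passes only in rows, so rows that repeat a pose let the fingers close, or fill a call up. It gives the time, the measured TCP pose, the force and the opening at its end, in the units of the state.
- r.sense(): the state, without advancing time (a new reading comes with each control period).
- r.snapshot(name): name is "side" or "top" or "wrist"; returns a dict with "color" (384x512x3 uint8, red, green, blue), "depth" (384x512 float32, mm along the optical axis (not along the pixel's ray), 0 where there is no reading), "mtx" (3x3 intrinsics, pixels), "position" and "orientation" of the camera in the world. Camera axes: x right, y up, looking along -z (the intrinsics and any distortion apply to the point x, -y, -z); pixel columns grow to the right and rows downward; lengths in mm; the calibration is good to about 2 mm. A picture is of the moment at which its call begins.
- r.finish_job(): hands the job in, once; it reports no verdict.
Trained networks look in the newest picture that a camera, given by its name, has taken for a name from the list of things; names that differ only in an ending like _2 or _b are one class to them, and where a whole thing is asked for, a point or a joint stands for the part that bears it (a point fixed in the world has none). Each returns a list of dicts, best first, with "p" (0 to 1); they miss things now and then, are a little off and sometimes report something else, mostly with a low value. They report only what shows in the picture. A call takes as long as a camera call. They do not tell look-alikes from the thing itself.
- r.recognise(camera, thing): "location" ([row, column] in pixels, amid what is visible of it).
- r.regions_of(camera, thing): "pixels" (384x512 bool, what is visible of it) and "location" ([row, column] in pixels, amid what is visible of it).
The state is a dict: "clock": time; "q": joint angles; "qd": joint speeds; "effort": joint torques, N m; "ee_pos": TCP position; "orientation": TCP orientation; "force": force on the tool from outside, world axes, zero at the start; "torque": the same for the moment, N m; "finger_gap": opening from 0.0 (shut) to 1.0 (fully open).
Only numpy, scipy, OpenCV 4.12 (cv2) and the standard library are available. Lean on these libraries where they do the work, as an engineer would, in place of code of your own. Each camera call takes 0.05 s, during which the arm holds its last target.

### The job

Stand the loose steel bushing upright in the V-nest of the low thumbscrew fixture and let go of it. Then turn the fixture's wing-shaped thumbscrew clockwise until the jaw is fully home and the screw will turn no further, and back it off a quarter turn so that the bushing has running clearance. Finish while still gripping the thumbscrew there, with the bushing left in its nest, and leave the caliper, micrometer and markers where they lie.

Things in the scene. Friction and masses are not known exactly. Their poses are not given: they have to be found in the camera images.
- bushing: the loose turned-steel bushing, a plain tube 52 mm in outer diameter, 75 mm tall, wall about 5 mm, 0.18 kg, standing upright on the worktop to the left of the thumbscrew fixture (not the bushing held in the tall toggle clamp at the back). Origin: centre of its underside, z up along its axis. Grip it across its outside near the top; the bore takes no finger
- fixture: low thumbscrew fixture, fixed: dark base plate 96 x 200 x 12 mm, origin at its underside's centre, z up, long side along y. On its +y half the V-nest: two steel walls (tops 42 mm above the worktop) opening to -y. On its -y half a green housing (56 mm) with a round column (83 mm) bearing the thumbscrew, vertical axis at x 0, y -62 mm. A jaw 36 mm wide (top 39 mm) slides along y between them
- nest (a point): where the centre of the bushing's underside lies when home against both V walls: fixture x 0, y +35 mm, 12 mm above the worktop (top of the base plate); axes as the fixture's. At the start the jaw leaves 4.2 to 6.9 mm of play towards the fixture's -y: a bushing lowered 2 to 3 mm to -y of this point clears walls and jaw, and the jaw then pushes it home
- wing (a point): the thumbscrew's wing: upright steel bar 44 mm long, 11 mm thick, 22 mm high with rounded ears, on the screw's vertical axis; origin at its centre, 109 mm above the worktop, x along the bar, y across its thickness, z up. It turns with the screw and neither rises nor sinks. The rest of the fixture, and a bushing in the nest, end below 90 mm; only the screw's 13 mm stem is in between
- thumbscrew (a joint): turn of the thumbscrew in rad; it grows clockwise seen from above (the wing's yaw falls as it grows). 0 is the fully open end; 3.6 is the hard stop at which the jaw is fully home on the bushing. At the start it stands at 0.6 to 1.8. The jaw advances 2.2 mm per rad. It turns stiffly (0.05 N m) and stays where it is left
- micrometer: micrometer lying flat, 49 x 131 x 19 mm, behind and to the left of the bushing; bystander. Origin: centre of its underside
- caliper: caliper lying flat, 72 x 235 x 15 mm, behind the fixture; bystander. Origin: centre of its underside
- marker_a: marker pen with a red cap, 14 x 136 x 15 mm, lying behind the fixture on the left; bystander. Origin: centre of its underside
There are look-alikes about, which are no part of the job. Leave any pink or red look-alike of the bushing alone.

How it is judged (in metres and radians):
On the way, in this order (a step that is already met when the one before it is completed fails the run):
1. the bushing stands in the V-nest, upright on the base plate and let go (horizontal distance between bushing and nest below 0.012 m and z of bushing in the frame of nest below 0.003 m and angle between bushing's own z axis and vertical below 0.06 rad and contact force between the fingers and bushing below 0.2 N), for 0.2 s.
2. the thumbscrew is turned clockwise to its seat, the jaw home on the bushing in the V (value of joint thumbscrew above 3.5 rad and horizontal distance between bushing and nest below 0.003 m and z of bushing in the frame of nest below 0.003 m), for 0.1 s.
At the end, for the whole second after the job is handed in: The thumbscrew, once seated (over 3.5 rad), is held still a quarter turn (1.57 rad, +-0.3) back from its stop at 3.6 rad: between 1.73 and 2.33, gripped with over 2 N; the bushing stands upright on the base plate within 6 mm of its home in the V, at rest and not touched by the fingers (value of joint thumbscrew between 1.73 and 2.33 rad and velocity of joint thumbscrew between -0.1 and 0.1 rad/s and contact force between the fingers and thumbscrew above 2 N and horizontal distance between bushing and nest below 0.006 m and z of bushing in the frame of nest below 0.003 m and angle between bushing's own z axis and vertical below 0.06 rad and contact force between the fingers and bushing below 0.2 N and linear speed of bushing below 0.02 m/s); the arm keeps its last pose, push and grip.
It fails at once if the caliper, the micrometer or the red-capped marker is shifted more than 30 mm (distance of any of caliper, micrometer, marker_a from where it was at the start of the episode above 0.03 m).
It also fails if it takes over 58 s, if anything falls off the work surface, if the arm or the gripper's body presses on something with over 40 N, if the wrist force passes 120 N, or if a joint passes its speed limit or range.

## Working session

There is one attempt and no reset: what is moved stays moved. The work goes in short steps, Python scripts to look and compute and a tool call to move; the robot and the scene stay as the last step left them, time stands still between calls to the robot, and variables do not carry over. Pictures are saved under pics/ and viewed, and the job is handed in when it is done.

Besides the shell and the picture viewer there is one more tool, called after ">>>" as name([rows], argument=value, ...), one row to a line, values as JSON. drive_tool: Moves the arm, as the interface text tells. Its arguments: {"type":"object","properties":{"plan":{"type":"array"},"grip_force":{"type":"number"}},"required":["plan"]}

```bash
mkdir -p pics; ls
python3 - <<'E'
from bench import r
import cv2
s=r.sense();print(s)
for n in ["top","side","wrist"]:
    d=r.snapshot(n);cv2.imwrite(f"pics/{n}0.png",d["color"][:,:,::-1]);print(n,d["mtx"],d["position"],d["orientation"],[k for k in d])
    import numpy as np
    np.savez(f"{n}0.npz",**{k:np.array(v) for k,v in d.items()})
    for t in ["bushing","fixture","wing","micrometer","marker_a"]:
        print(t,[(x["location"],round(x["p"],2)) for x in r.recognise(n,t)])
E
```

```text
pics
{'clock': 0.0, 'q': array([ 1.28409608e+00,  2.64770448e-01,  1.60540448e+00, -4.28765292e-06,
        1.27369844e+00, -3.69171521e-02]), 'qd': array([ 0.00095556, -0.00067666, -0.00148141, -0.00184022,  0.00101421,
        0.00061044]), 'effort': array([ 8.60085584e-04, -5.15099680e+01, -3.67313576e+01, -2.29100197e-04,
        1.27693152e-02, -2.08193177e-05]), 'ee_pos': array([166.65895441, 653.33188597, 229.93391984]), 'orientation': array([-0.3912917 , -3.11676108,  0.00353636]), 'force': array([-0.24814284,  0.16681105,  0.92334341]), 'torque': array([-0.01006769, -0.0513348 , -0.03806176]), 'finger_gap': 1.0033421539771157}
top [[365.58747947   0.         253.89180223]
 [  0.         365.58747947 194.83132292]
 [  0.           0.           1.        ]] [ 465.77055139  204.70689656 1189.4546913 ] [ 0.07338686 -0.08283309 -1.54767574] ['color', 'depth', 'mtx', 'position', 'orientation']
bushing [([209.3, 229.6], 0.64), ([192.9, 202.5], 0.63), ([251.0, 222.8], 0.45)]
fixture [([216.1, 316.9], 0.83)]
wing [([220.7, 341.0], 0.47)]
micrometer [([196.2, 173.5], 0.66), ([214.8, 318.0], 0.5)]
marker_a [([157.0, 269.3], 0.71)]
side [[479.989432     0.         260.99840717]
 [  0.         479.989432   194.38055153]
 [  0.           0.           1.        ]] [ 396.88469755 -585.11087751  799.71237961] [ 0.84104878 -0.08884678 -0.17949426] ['color', 'depth', 'mtx', 'position', 'orientation']
bushing [([193.9, 193.8], 0.79), ([167.0, 244.7], 0.66), ([193.8, 242.2], 0.63)]
fixture [([296.3, 261.6], 0.95)]
wing [([286.4, 260.9], 0.82)]
micrometer [([149.4, 239.6], 0.77)]
marker_a [([222.4, 331.6], 0.83)]
wrist [[305.58480365   0.         251.4385833 ]
 [  0.         305.58480365 189.38688305]
 [  0.           0.           1.        ]] [ 83.90491403 674.67810454 373.51281388] [-0.28396778 -0.22028732  1.3083003 ] ['color', 'depth', 'mtx', 'position', 'orientation']
bushing []
fixture []
wing []
micrometer []
marker_a []
```

View pics/top0.png

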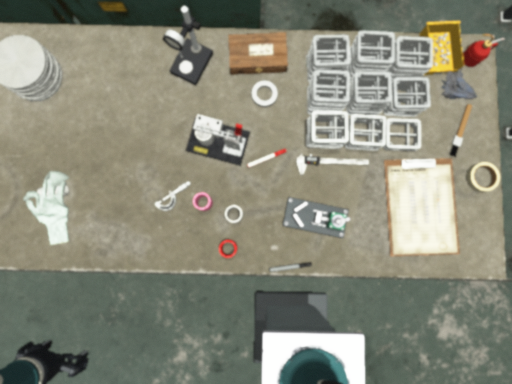

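View pics/side0.png

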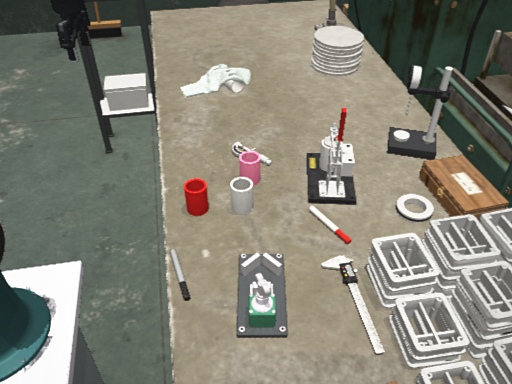

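```bash
cat > h.py <<'E'
import numpy as np, cv2
from scipy.spatial.transform import Rotation as R
def cloud(d):
    D=np.array(d["depth"],float);K=np.array(d["mtx"]);h,w=D.shape
    u,v=np.meshgrid(np.arange(w),np.arange(h))
    X=(u-K[0,2])/K[0,0]*D;Y=(v-K[1,2])/K[1,1]*D
    P=np.stack([X,-Y,-D],-1)@R.from_rotvec(d["orientation"]).as_matrix().T+np.array(d["position"])
    P[D<=0]=np.nan
    return P
E
python3 - <<'E'
from h import *
for n,box in [("top",(170,260,180,370)),("side",(150,345,170,300))]:
    d=dict(np.load(f"{n}0.npz"));P=cloud(d)
    a,b,c,e=box
    Q=P[a:b,c:e].reshape(-1,3);C=d["color"][a:b,c:e].reshape(-1,3).astype(int)
    ok=~np.isnan(Q[:,0]);Q=Q[ok];C=C[ok]
    print(n,"table z",np.median(Q[:,2]))
    im=d["color"][a:b,c:e];cv2.imwrite(f"pics/{n}crop.png",cv2.resize(im[:,:,::-1],None,fx=4 if n=="top" else 3,fy=4 if n=="top" else 3,interpolation=cv2.INTER_CUBIC))
    # top rim points
    m=(Q[:,2]>60)&(Q[:,2]<90)
    pts=Q[m].astype(np.float32)
    # cluster
    from scipy.cluster.hierarchy import fcluster,linkage
    l=fcluster(linkage(pts[:,:2],'single'),12,'distance')
    for k in set(l):
        q=pts[l==k]
        if len(q)>8: 
            (cx,cy),rad=cv2.minEnclosingCircle(q[:,:2]);print("clu",len(q),q.mean(0),(cx,cy),rad,C[m][l==k].mean(0))
    m=(Q[:,2]>97)&(Q[:,2]<130);q=Q[m];print("wing",len(q),q.mean(0),np.round(q[:40]))
E
```

```text
top table z 0.01984891008385148Traceback (most recent call last):
  File "<stdin>", line 18, in <module>
cv2.error: OpenCV(4.12.0) /io/opencv/modules/imgproc/src/shapedescr.cpp:201: error: (-215:Assertion failed) count >= 0 && (depth == CV_32F || depth == CV_32S) in function 'minEnclosingCircle'
```

```bash
cat > m.py <<'E'
from h import *
from scipy.cluster.hierarchy import fcluster,linkage
for n,box in [("top",(170,260,180,370)),("side",(150,345,170,300))]:
    d=dict(np.load(f"{n}0.npz"));P=cloud(d)
    a,b,c,e=box
    Q=P[a:b,c:e].reshape(-1,3);C=d["color"][a:b,c:e].reshape(-1,3).astype(int)
    ok=~np.isnan(Q[:,0]);Q=Q[ok];C=C[ok]
    print(n,"table z",np.median(Q[:,2]))
    im=d["color"][a:b,c:e];cv2.imwrite(f"pics/{n}crop.png",cv2.resize(im[:,:,::-1],None,fx=4 if n=="top" else 3,fy=4 if n=="top" else 3,interpolation=cv2.INTER_CUBIC))
    m=(Q[:,2]>60)&(Q[:,2]<90)
    pts=Q[m]
    l=fcluster(linkage(pts[:,:2],'single'),12,'distance')
    for k in set(l):
        q=pts[l==k]
        if len(q)>8: 
            (cx,cy),rad=cv2.minEnclosingCircle(np.ascontiguousarray(q[:,None,:2],dtype=np.float32));print("clu",len(q),q.mean(0),(cx,cy),rad,C[m][l==k].mean(0))
    m=(Q[:,2]>97)&(Q[:,2]<130);q=Q[m];print("wing",len(q),q.mean(0),np.round(q[:60]).tolist())
E
python3 m.py
```

```text
top table z 0.01984891008385148
clu 72 [505.06476039 -55.44506797  67.418257  ] (507.49951171875, -54.830875396728516) 24.755844116210938 [206.66666667 213.20833333 211.375     ]
clu 95 [414.23236353 277.06416263  74.08562744] (414.3695068359375, 276.93408203125) 25.996896743774414 [213.6         76.52631579  67.50526316]
clu 94 [520.31718383 262.64362919  73.58816732] (520.3316650390625, 262.2688903808594) 26.249305725097656 [221.93617021 221.82978723 211.54255319]
clu 99 [556.87718697 360.77330107  73.03711133] (556.9210815429688, 360.7894592285156) 26.13746452331543 [232.2020202  165.83838384 185.51515152]
wing 68 [505.28102742 -58.26300714 118.96479184] [[513.0, -58.0, 117.0], [513.0, -60.0, 118.0], [514.0, -69.0, 117.0], [514.0, -71.0, 122.0], [514.0, -77.0, 123.0], [514.0, -81.0, 118.0], [511.0, -55.0, 103.0], [511.0, -55.0, 115.0], [510.0, -57.0, 119.0], [511.0, -60.0, 118.0], [511.0, -63.0, 119.0], [511.0, -67.0, 116.0], [511.0, -69.0, 120.0], [511.0, -71.0, 121.0], [511.0, -74.0, 124.0], [511.0, -76.0, 124.0], [511.0, -80.0, 121.0], [507.0, -45.0, 122.0], [507.0, -48.0, 122.
[... 2297 characters left out ...]
0, 122.0], [503.0, -54.0, 122.0], [504.0, -56.0, 123.0], [506.0, -57.0, 124.0], [496.0, -50.0, 116.0], [497.0, -55.0, 121.0], [499.0, -55.0, 121.0], [500.0, -59.0, 126.0], [502.0, -57.0, 123.0], [504.0, -57.0, 122.0], [506.0, -56.0, 120.0], [508.0, -56.0, 121.0], [496.0, -51.0, 114.0], [497.0, -56.0, 120.0], [498.0, -58.0, 122.0], [500.0, -58.0, 121.0], [502.0, -57.0, 120.0], [504.0, -57.0, 120.0], [505.0, -59.0, 122.0], [507.0, -59.0, 121.0], [496.0, -50.0, 110.0], [497.0, -54.0, 114.0], [499.0, -56.0, 117.0], [500.0, -58.0, 119.0], [502.0, -61.0, 122.0], [503.0, -61.0, 122.0], [505.0, -62.0, 122.0], [507.0, -60.0, 119.0], [509.0, -60.0, 120.0], [510.0, -61.0, 121.0], [496.0, -52.0, 109.0]]
```

View pics/topcrop.png

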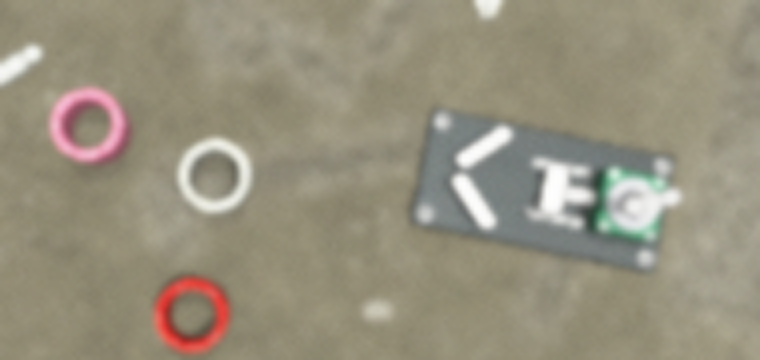

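View pics/sidecrop.png

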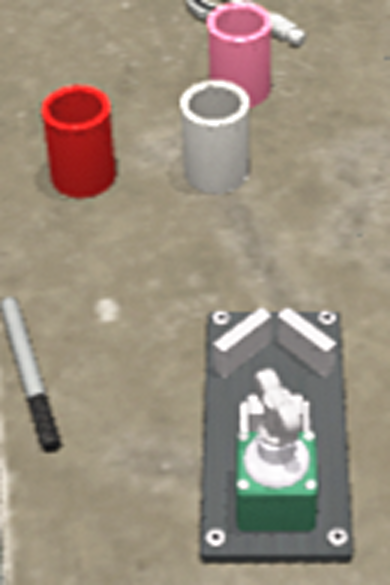

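```bash
cat >> h.py <<'E'
def ray(d,uv,z):
    K=np.array(d["mtx"]);uv=np.atleast_2d(np.asarray(uv,float));Rm=R.from_rotvec(d["orientation"]).as_matrix();p=np.array(d["position"])
    v=np.stack([(uv[:,0]-K[0,2])/K[0,0],-(uv[:,1]-K[1,2])/K[1,1],-np.ones(len(uv))],-1)@Rm.T
    return (p+v*((z-p[2])/v[:,2])[:,None])
def plate(d,box=None,thr=100):
    c=d["color"].astype(int); g=c.max(-1)
    m=((g<thr)&(c.max(-1)-c.min(-1)<25)).astype(np.uint8)
    if box: 
        k=np.zeros_like(m);k[box[0]:box[1],box[2]:box[3]]=1;m*=k
    cs,_=cv2.findContours(m,cv2.RETR_EXTERNAL,cv2.CHAIN_APPROX_NONE)
    cc=max(cs,key=cv2.contourArea)
    return m,cc
def platefit(d,box=None,thr=100):
    m,cc=plate(d,box,thr)
    q=ray(d,cc[:,0,:],12)[:,:2]
    q=cv2.convexHull(np.ascontiguousarray(q[:,None],dtype=np.float32))
    return cv2.minAreaRect(q),m
E
cat > m2.py <<'E'
from h import *
for n,box in [("top",(190,245,275,360)),("side",(245,345,225,300))]:
    d=dict(np.load(f"{n}0.npz"))
    for thr in (90,100,110):
        (c,s,a),m=platefit(d,box,thr);print(n,thr,c,s,a)
    P=cloud(d);w=P[(P[...,2]>113)&(P[...,2]<130)&(abs(P[...,0]-505)<40)&(abs(P[...,1]+65)<45)]
    wc=w.mean(0);u,sv,vt=np.linalg.svd((w-wc)[:,:2]);print("wing",len(w),wc,vt[0],sv, np.degrees(np.arctan2(vt[0][1],vt[0][0])))
    pr=(w-wc)[:,:2]@vt.T;print(pr.min(0),pr.max(0))
E
python3 m2.py
```

```text
top 90 (493.0308532714844, -36.59424591064453) (16.030166625976562, 3.221482276916504) 0.08233242481946945
top 100 (496.9216613769531, -37.14913558959961) (11.810321807861328, 23.27081871032715) 81.92112731933594
top 110 (493.31036376953125, -41.024375915527344) (23.771163940429688, 17.46609115600586) 22.153148651123047
wing 64 [505.3617294  -59.17911232 119.86614747] [ 0.2680557  -0.96340342] [97.44294907 29.793817  ] -74.45139766037374
[-21.14253439  -7.38651265] [23.28436086  8.18365932]
side 90 (498.501953125, -103.39244842529297) (6.303991317749023, 91.222412109375) 79.13175201416016
side 100 (502.5677185058594, -84.19417572021484) (45.54003143310547, 94.39588928222656) 79.12840270996094
side 110 (516.9068603515625, -6.836875915527344) (203.14678955078125, 95.08209991455078) 79.29270935058594
wing 175 [504.67310301 -67.76220334 120.73841163] [ 0.27666085 -0.96096762] [168.59666925  50.19767428] -73.93898570138587
[-23.18380061 -10.30522901] [21.04769368  6.56202476]
```

```bash
python3 - <<'E'
from h import *
for n,box in [("top",(190,245,275,360)),("side",(245,345,225,300))]:
    d=dict(np.load(f"{n}0.npz"))
    for thr in (115,120,125,130):
        (c,s,a),m=platefit(d,box,thr);print(n,thr,c,s,a)
        a=np.radians(-10.7);
        print(" screw",c[0]+np.sin(-a)*-62,c[1]-62*np.cos(a)," nest",c[0]+35*np.sin(-a),c[1]+35*np.cos(a))
    # bushing rim by color edges: white blob ray at z=75
E
python3 - <<'E'
import sys;sys.path.insert(0,'.')
E
```

```text
top 115 (497.7291564941406, -46.649635314941406) (69.91438293457031, 34.4398307800293) 24.479595184326172
 screw 486.21782634023486 -107.57162870064555  nest 504.22748803263585 -12.258187435914877
top 120 (498.1305847167969, -46.73488235473633) (71.2342529296875, 35.31957244873047) 25.61660385131836
 screw 486.6192545628911 -107.65687574044047  nest 504.6289162552921 -12.343434475709799
top 125 (517.7901000976562, -29.511505126953125) (107.55030822753906, 84.92009735107422) 80.90149688720703
 screw 506.2787699437505 -90.43349851265727  nest 524.2884316361515 4.879942752073404
top 130 (516.9690551757812, 7.136940002441406) (193.15750122070312, 100.5966567993164) 80.18872833251953
 screw 505.4577250218755 -53.785053383262735  nest 523.4673867142765 41.528387881467935
side 115 (516.5521240234375, -6.7609100341796875) (203.34580993652344, 96.19160461425781) 79.40715789794922
 screw 505.04079386953174 -67.68290341988383  nest 523.0504555619327 27.63053784484684
side 120 (516.5165405273438, -6.754249572753906) (203.34580993652344, 96.2640609741211) 79.40715789794922
 screw 505.005210373438 -67.67624295845805  nest 523.014872065839 27.637198306272623
side 125 (516.5206909179688, -6.7319793701171875) (203.39112854003906, 96.2640609741211) 79.40715789794922
 screw 505.009360764063 -67.65397275582133  nest 523.019022456464 27.65946850890934
side 130 (516.9561767578125, -6.813392639160156) (203.49424743652344, 97.12019348144531) 79.47295379638672
 screw 505.44484660390674 -67.7353860248643  nest 523.4545082963077 27.578055239866373
```

>>> drive_tool([
  [1,[-0.055,-0.037,0],0.12],
  [1,[-0.093,-0.063,0],0.24],
  [1,[-0.127,-0.086,0],0.36],
  [1,[-0.161,-0.109,0],0.48],
  [1,[-0.195,-0.132,0],0.6],
  [1,[-0.229,-0.155,0],0.72],
  [1,[-0.263,-0.178,0],0.84],
  [1,[-0.297,-0.201,0],0.96],
])

```text
clock: 1.57
ee_pos: [389.2, 403.1, 231.6]
orientation: [1.794, 2.579, 0.001]
force: [-0.3, 0.7, -0.3]
finger_gap: 0.998
```

```bash
cat >> h.py <<'E'
def shift(s,tgt,psi_deg):
    """world target TCP (mm) and jaw-direction yaw (deg) -> tool shift (m), turn"""
    Rm=R.from_rotvec(s["orientation"]).as_matrix()
    psi=np.degrees(np.arctan2(Rm[1,1],Rm[0,1]))
    sh=Rm.T@(np.array(tgt)-s["ee_pos"])/1000
    t=(psi-psi_deg+180)%360-180
    return np.round(sh,4),round(np.radians(t),3),round(psi,2)
E
python3 - <<'E'
from h import *
from bench import r
s=r.sense();print(s["clock"],s["ee_pos"],s["q"],R.from_rotvec(s["orientation"]).as_matrix().round(3).tolist())
print(shift(s,(520,260,230),-10.7))
E
```

```text
1.5667 [389.19089108 403.14876609 231.63727775] [ 7.58570907e-01  4.69150118e-02  1.85220365e+00 -1.57219689e-05
  1.24165164e+00  4.03259422e-01] [[-0.348, 0.938, 0.001], [0.938, 0.348, 0.001], [0.0, 0.001, -1.0]]
(array([-0.1797,  0.0728,  0.0016]), np.float64(0.542), np.float64(20.36))
```

>>> drive_tool([
  [1,[-0.036,0.0145,0],0.11],
  [1,[-0.072,0.029,0],0.22],
  [1,[-0.108,0.0435,0],0.33],
  [1,[-0.144,0.058,0],0.44],
  [1,[-0.18,0.073,0],0.54],
  [1,[-0.18,0.073,0],0.54],
  [1,[-0.18,0.073,0],0.54],
  [1,[-0.18,0.073,0],0.54],
])

```text
clock: 2.23
ee_pos: [519.8, 262.1, 231.2]
orientation: [-2.411, -2.013, 0.0]
force: [0.2, 1.2, -0.1]
finger_gap: 0.996
```

```bash
cat > look.py <<'E'
import sys
from h import *
from bench import r
def take(n,tag,sc=1):
    d=r.snapshot(n);np.savez(f"{n}{tag}.npz",**{k:np.array(v) for k,v in d.items()})
    im=d["color"][:,:,::-1]
    cv2.imwrite(f"pics/{n}{tag}.png",im);return d
if __name__=="__main__":
    d=take(sys.argv[1],sys.argv[2]);s=r.sense();print(s["clock"],s["ee_pos"].round(1),s["q"].round(3),s["finger_gap"]);print(d["position"],R.from_rotvec(d["orientation"]).as_matrix().round(3).tolist())
E
python3 look.py wrist 1
```

```text
2.2833 [519.4 262.7 231.2] [4.250e-01 9.000e-02 1.808e+00 1.000e-03 1.245e+00 6.030e-01] 0.9982649507729703
[533.94410621 344.98339267 373.41002722] [[0.984, 0.168, 0.059], [-0.178, 0.93, 0.322], [-0.0, -0.328, 0.945]]
```

View pics/wrist1.png

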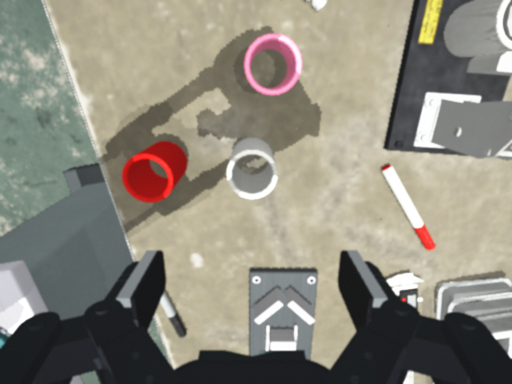

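```bash
cat > m3.py <<'E'
from h import *
import sys
def bush(d,xy,zlo=60,zhi=90,rad=45):
    P=cloud(d);m=(P[...,2]>zlo)&(P[...,2]<zhi)&(np.hypot(P[...,0]-xy[0],P[...,1]-xy[1])<rad)
    q=P[m];return q
def circ(q):
    A=np.c_[q[:,:2],np.ones(len(q))];b=(q[:,:2]**2).sum(1);x=np.linalg.lstsq(A,b,rcond=None)[0];return x[:2]/2,np.sqrt(x[2]+(x[:2]**2).sum()/4)
if __name__=="__main__":
    d=dict(np.load("wrist1.npz"));P=cloud(d)
    t=P[200:240,200:330].reshape(-1,3);print("table",np.nanmedian(t[:,2]))
    q=bush(d,(520,260),20,90);print(len(q),q[:,2].max());
    top=q[q[:,2]>72];print(top.mean(0),circ(top),cv2.minEnclosingCircle(np.ascontiguousarray(top[:,None,:2],dtype=np.float32)))
    # edge based: silhouette of white rim -> ray at z=75
    for box in [(262,360,235,330)]:
        for thr in (80,90,100,110):
            (c,s,a),m=platefit(d,box,thr);print(thr,c,s,a)
            cv2.imwrite("pics/pm.png",m*255)
E
python3 m3.py
```

```text
table -0.3356810962890222
1714 76.72290319392823
[518.84509629 259.39607134  74.26489745] (array([518.71075036, 258.98649792]), np.float64(23.60603100972282)) ((518.7015380859375, 258.6743469238281), 26.409421920776367)
80 (492.7084655761719, -48.43500900268555) (18.05162239074707, 110.03917694091797) 79.77383422851562
90 (493.47100830078125, -48.57257843017578) (18.05162239074707, 111.58887481689453) 79.77383422851562
100 (494.2335510253906, -48.71013259887695) (18.05162239074707, 113.13858032226562) 79.77383422851562
110 (494.9960632324219, -48.847679138183594) (18.051645278930664, 114.68822479248047) 79.77383422851562
```

Run:
```python
from h import *
from bench import r
s=r.sense();print(shift(s,(519.5,259.5,40),-10.6))
```

```text
(array([-0.0032,  0.0008,  0.1912]), np.float64(0.007), np.float64(-10.2))
```

>>> drive_tool([
  [1,[-0.003,0.001,0.035],0.007],
  [1,[-0.003,0.001,0.07],0.007],
  [1,[-0.003,0.001,0.105],0.007],
  [1,[-0.003,0.001,0.14],0.007],
  [1,[-0.003,0.001,0.165],0.007],
  [1,[-0.003,0.001,0.182],0.007],
  [1,[-0.003,0.001,0.191],0.007],
  [0.9,[-0.003,0.001,0.191],0.007],
], grip_force=40)

```text
clock: 2.95
ee_pos: [517.7, 259.4, 37.8]
orientation: [-2.414, -2.008, 0.007]
force: [-0.2, 0.3, 0.1]
finger_gap: 0.907
```

```bash
python3 look.py wrist 2
```

```text
3.0 [519.2 259.8  39.6] [0.421 0.279 1.971 0.    0.894 0.605] 0.8993255728495889
[532.67120697 342.548409   179.79702722] [[0.983, 0.171, 0.064], [-0.182, 0.928, 0.324], [-0.004, -0.33, 0.944]]
```

View pics/wrist2.png

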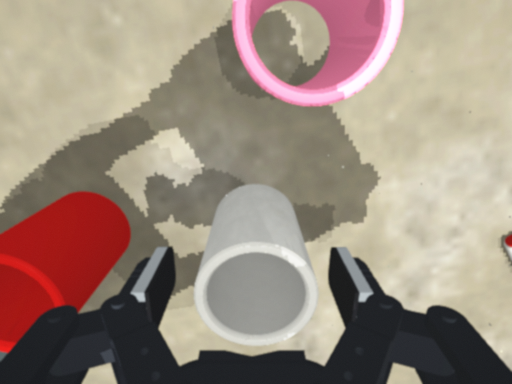

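>>> drive_tool([
  [0.5,[0,0,0],0],
  [0.5,[0,0,0],0],
  [0.5,[0,0,0],0],
  [0.5,[0,0,0],0],
  [0.5,[0,0,0],0],
  [0.5,[0,0,0],0],
  [0.5,[0,0,0],0],
  [0.5,[0,0,0],0],
], grip_force=40)

```text
clock: 3.67
ee_pos: [522.0, 260.1, 42.5]
orientation: [2.418, 2.005, 0.006]
force: [-1.4, 1.1, 6.3]
finger_gap: 0.602
```

```bash
python3 look.py wrist 3;python3 - <<'E'
from h import *
from m3 import *
d=dict(np.load("wrist3.npz"));q=bush(d,(520,260),71,85,35);print(len(q),q.mean(0),circ(q),cv2.minEnclosingCircle(np.ascontiguousarray(q[:,None,:2],dtype=np.float32)))
E
```

```text
3.7167 [522.  260.1  42.6] [4.190e-01 2.760e-01 1.968e+00 1.000e-03 8.940e-01 6.050e-01] 0.6004038346616695
[536.13560404 342.54198119 184.97815621] [[0.983, 0.176, 0.057], [-0.185, 0.929, 0.32], [0.003, -0.325, 0.946]]
5677 [521.02088288 261.41969401  75.49759659] (array([520.89940611, 260.54067249]), np.float64(25.00673956315957)) ((520.6565551757812, 265.9490966796875), 33.92006301879883)
```

View pics/wrist3.png

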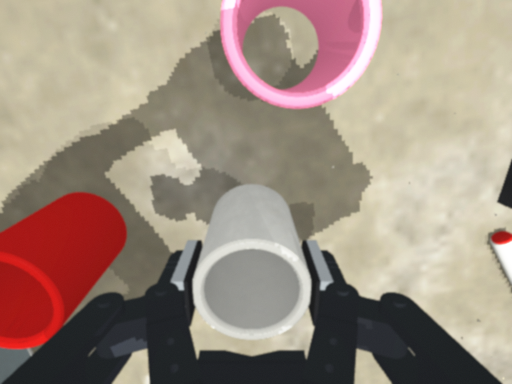

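Run:
```python
from h import *
from bench import r
s=r.sense();print(shift(s,(522,260,127),-10.6),shift(s,(540,120,127),-10.6))
```

```text
(array([ 0.0002,  0.0002, -0.0844]), np.float64(-0.001), np.float64(-10.68)) (array([-0.1341,  0.0439, -0.0847]), np.float64(-0.001), np.float64(-10.68))
```

>>> drive_tool([
  [0.5,[0,0,-0.015],0],
  [0.5,[0,0,-0.04],0],
  [0.5,[0,0,-0.07],0],
  [0.5,[-0.02,0.006,-0.085],0],
  [0.5,[-0.055,0.018,-0.085],0],
  [0.5,[-0.09,0.03,-0.085],0],
  [0.5,[-0.12,0.04,-0.085],0],
  [0.5,[-0.134,0.044,-0.085],0],
])

```text
clock: 4.38
ee_pos: [539.1, 115.7, 125.7]
orientation: [2.418, 2.002, -0.001]
force: [0.7, 0.0, -2.2]
finger_gap: 0.6
```

```bash
python3 look.py wrist 4
```

```text
4.4333 [539.1 114.4 125.5] [ 0.166  0.122  1.977 -0.003  1.042  0.356] 0.6021944057837961
[553.75295458 198.67312684 267.73075884] [[0.982, 0.176, 0.06], [-0.186, 0.928, 0.324], [0.001, -0.329, 0.944]]
```

View pics/wrist4.png

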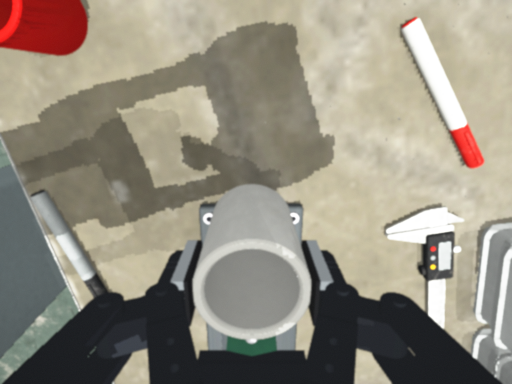

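Run:
```python
from h import *
d=dict(np.load("wrist4.npz"))
im=d["color"];cv2.imwrite("pics/c4.png",cv2.resize(im[190:270,180:325,::-1],None,fx=5,fy=5,interpolation=cv2.INTER_CUBIC))
P=cloud(d)
print(np.nanmedian(P[100:180,330:380,2]), "plate z",P[235,206],P[235,300],P[215,225])
from m3 import *
m=np.zeros(P.shape[:2],bool);m[225:345,185:318]=1
z=P[...,2];q=P[m&(z>150)];
s=np.percentile(q[:,2],[5,50,95]);print(s)
m2=m&(z>0)
# rim: bright pixels
g=im.min(-1)
rim=P[m&(g>205)];print(len(rim),np.median(rim,0),circ(rim[abs(rim[:,2]-np.median(rim[:,2]))<4]))
```

```text
-0.39520907860764964 plate z [516.05278259 128.19063782 122.46172504] [573.74330953  57.96668852  11.64727552] [528.82029188 138.53460447 124.6266889 ]
[151.09997657 157.19305237 166.59430288]
573 [nan nan nan] (array([0., 0.]), np.float64(0.0))
```

View pics/c4.png

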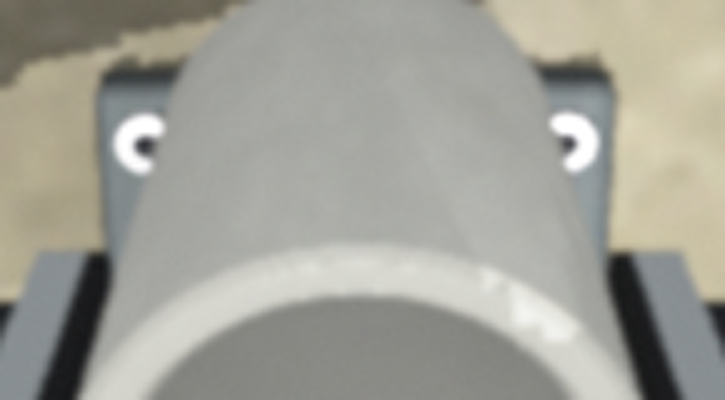

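Run:
```python
from h import *
from m3 import circ
for f,tcp in (("wrist3.npz",(522,260.1,42.6)),("wrist4.npz",(539.1,114.9,125.5))):
    d=dict(np.load(f));P=cloud(d);im=d["color"];g=im.astype(int).min(-1);
    m=np.zeros(g.shape,np.uint8);m[225:350,185:320]=(g[225:350,185:320]>190)
    n,l,st,ce=cv2.connectedComponentsWithStats(m);k=1+np.argmax(st[1:,4]);mm=l==k
    cs,_=cv2.findContours(mm.astype(np.uint8),cv2.RETR_EXTERNAL,cv2.CHAIN_APPROX_NONE);c=cv2.convexHull(max(cs,key=len))
    el=cv2.fitEllipse(c);print(f,st[k],"ellipse",el)
    q=P[mm];q=q[~np.isnan(q[:,0])];zt=np.median(q[:,2]);print("rim z",zt,np.percentile(q[:,2],[10,90]))
    for z in (zt,):
        w=ray(d,c[:,0],z)[:,:2].astype(np.float32);(cx,cy),rr=cv2.minEnclosingCircle(w[:,None]);e=circ(w);print("outer circle",cx,cy,rr,e)
    Rm=R.from_rotvec(d["orientation"]).as_matrix()
    print("rim centre in cam frame",(np.array([*e[0],zt])-d["position"])@Rm)
d=dict(np.load("wrist4.npz"))
print("corners",ray(d,[(199.6,207),(302.6,207),(251.1,207)],12))
print("holes",ray(d,[(209,219),(293.4,219),(251.2,219)],12))
```

```text
wrist3.npz [ 194  238  116  102 2982] ellipse ((251.70721435546875, 288.7983093261719), (102.77439880371094, 118.0857925415039), 89.06187438964844)
rim z 74.45118123867893 [73.50638645 75.20904286]
outer circle 521.7354125976562 257.8004455566406 27.40237045288086 (array([520.86877786, 258.98344861]), np.float64(25.948253006490006))
rim centre in cam frame [ 1.08835462e-01 -4.43793862e+01 -1.32143009e+02]
wrist4.npz [ 194  239  116  104 2345] ellipse ((251.70411682128906, 289.34002685546875), (101.90763854980469, 116.25315856933594), 88.10457611083984)
rim z 157.62323819360913 [156.79644404 158.31208321]
outer circle 538.4785766601562 113.74234008789062 26.817506790161133 (array([538.08490412, 114.58807118]), np.float64(25.655347039111533))
rim centre in cam frame [ 1.06845848e-01 -4.45239707e+01 -1.32125149e+02]
corners [[488.33005161 103.20655108  12.        ]
 [579.84340997  85.79944607  12.        ]
 [534.07450755  94.50532361  12.        ]]
holes [[493.92859922  90.03587418  12.        ]
 [569.97765738  75.56491663  12.        ]
 [531.94468698  82.80200166  12.        ]]
```

Run:
```python
import cv2,numpy as np
d=np.load("wrist1.npz")["color"];cv2.imwrite("pics/w1c.png",cv2.resize(d[262:356,240:330,::-1],None,fx=6,fy=6,interpolation=cv2.INTER_CUBIC))
d=np.load("side0.npz")["color"];cv2.imwrite("pics/s0c.png",cv2.resize(d[245:345,225:300,::-1],None,fx=6,fy=6,interpolation=cv2.INTER_CUBIC))
d=np.load("top0.npz")["color"];cv2.imwrite("pics/t0c.png",cv2.resize(d[192:242,278:358,::-1],None,fx=9,fy=9,interpolation=cv2.INTER_CUBIC))
```

```text
(no output)
```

View pics/w1c.png

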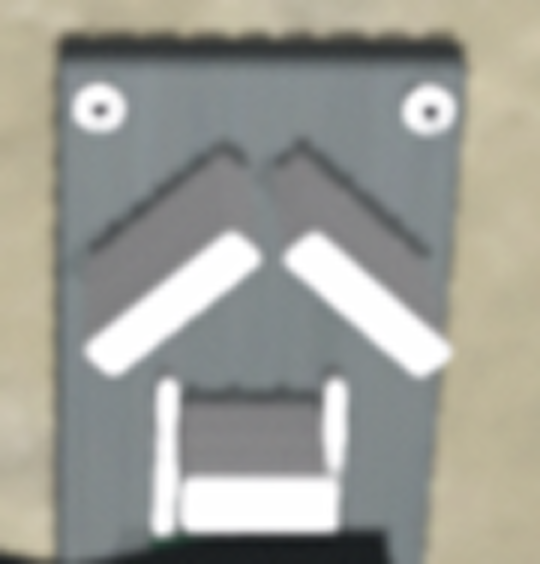

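View pics/s0c.png

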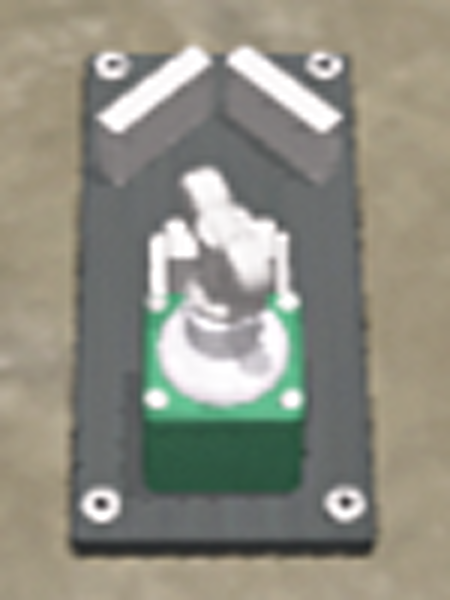

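View pics/t0c.png

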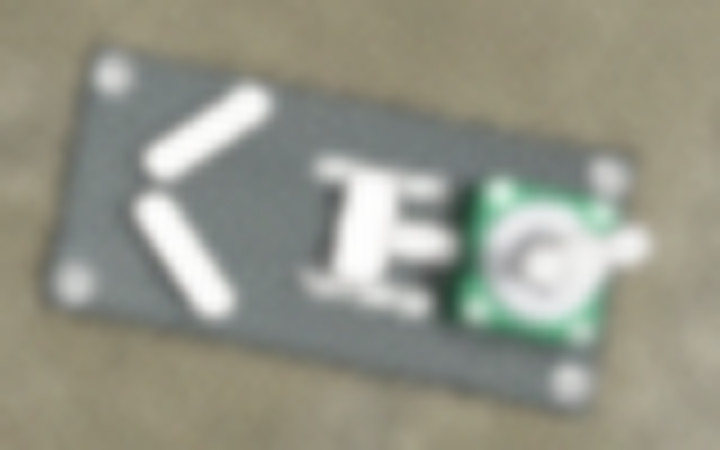

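Run:
```python
from h import *
from m3 import circ
def cr(l,f,ox,oy): l=np.array(l,float); return (l+.5)/f-.5+np.array([ox,oy])
D={n:dict(np.load(n+".npz")) for n in ("wrist1","side0","top0")}
H={"side0":cr([(112,65),(323,65),(100,503),(346,503)],6,225,245),"top0":cr([(112,76),(75,284),(608,176),(571,383)],9,278,192),"wrist1":cr([(99,108),(430,110)],6,240,262)}
for n in D:
    w=ray(D[n],H[n],12)[:,:2];print(n,"holes",w.round(1).tolist())
    if len(w)==4:
        c=w.mean(0);print("  centre",c,"spac x",np.linalg.norm(w[0]-w[1]),np.linalg.norm(w[2]-w[3]),"y",np.linalg.norm((w[0]+w[1]-w[2]-w[3])/2),"yaw",np.degrees(np.arctan2(*(((w[0]+w[1]-w[2]-w[3]))[::-1])))-90)
d=D["wrist1"]
f=lambda l,z:ray(d,cr(l,6,240,262),z)[:,:2].round(1).tolist()
print("wall L inner",f([(262,258),(110,378)],42),"R",f([(283,258),(417,378)],42),"jaw",f([(182,478),(338,478)],39))
for n,b in (("wrist1",(135,205,220,285)),("side0",(170,220,222,262)),("top0",(198,230,218,248))):
    d=D[n];g=d["color"].astype(int).min(-1);g[:b[0]]=0;g[b[1]:]=0;g[:,:b[2]]=0;g[:,b[3]:]=0
    for thr in (185,200):
        nn,l,st,ce=cv2.connectedComponentsWithStats((g>thr).astype(np.uint8));k=1+np.argmax(st[1:,4])
        cs,_=cv2.findContours((l==k).astype(np.uint8),cv2.RETR_EXTERNAL,cv2.CHAIN_APPROX_NONE);c=cv2.convexHull(max(cs,key=len))
        w=ray(d,c[:,0],75)[:,:2];print(n,thr,st[k],"bush",circ(w))
```

```text
wrist1 holes [[494.2, 89.6], [569.9, 75.4]]
side0 holes [[497.7, 96.1], [572.4, 81.9], [464.0, -81.4], [539.7, -96.0]]
  centre [5.18441376e+02 1.55510467e-01] spac x 76.0233934515243 77.09013109833036 y 180.78421891352835 yaw -10.56981729735108
top0 holes [[569.5, 81.7], [494.6, 94.1], [537.4, -96.7], [463.3, -83.2]]
  centre [516.18478641  -1.01711469] spac x 75.84807786312288 75.34388359743625 y 180.66898322277427 yaw -10.116089266590876
wall L inner [[526.1, 66.1], [487.5, 39.5]] R [[530.6, 65.3], [555.8, 27.2]] jaw [[498.6, 5.0], [534.4, -1.4]]
wrist1 185 [226 149  52  51 746] bush (array([518.58763645, 258.63184388]), np.float64(26.54793370042595))
wrist1 200 [234 174  44  26 311] bush (array([519.42979384, 255.24461787]), np.float64(23.455672309159425))
side0 185 [230 177  23  15 127] bush (array([521.24456335, 259.28692207]), np.float64(26.871986491525067))
side0 200 [230 177  23  15 112] bush (array([521.08508536, 259.22583446]), np.float64(26.190538648351097))
top0 185 [225 205  18  18 117] bush (array([519.24501368, 260.69940425]), np.float64(26.642550793141975))
top0 200 [225 205  17  18  90] bush (array([519.30047419, 261.02414488]), np.float64(25.883039683941615))
```

```bash
python3 look.py wrist 5; python3 look.py side 5
python3 - <<'E'
from h import *
from m3 import circ
for n,b,z in (("wrist2",(235,350,185,325),75),("wrist3",(235,350,185,320),75),("wrist4",(235,350,185,320),157.6),("wrist5",(235,350,185,320),157.6)):
    d=dict(np.load(n+".npz"));g=d["color"].astype(int).min(-1);g[:b[0]]=0;g[b[1]:]=0;g[:,:b[2]]=0;g[:,b[3]:]=0
    for thr in (185,195):
        nn,l,st,ce=cv2.connectedComponentsWithStats((g>thr).astype(np.uint8));k=1+np.argmax(st[1:,4])
        cs,_=cv2.findContours((l==k).astype(np.uint8),cv2.RETR_EXTERNAL,cv2.CHAIN_APPROX_NONE);c=cv2.convexHull(max(cs,key=len))
        w=ray(d,c[:,0],z)[:,:2];print(n,thr,st[k],"bush",circ(w),d["position"].round(1))
E
```

```text
4.4833 [539.  116.4 125.4] [ 1.680e-01  1.230e-01  1.977e+00 -1.000e-03  1.042e+00  3.580e-01] 0.5942509115638447
[553.87933779 197.55369694 267.45177154] [[0.982, 0.177, 0.061], [-0.187, 0.927, 0.325], [0.001, -0.33, 0.944]]
4.5333 [538.9 117.9 125.4] [0.17  0.123 1.976 0.    1.042 0.359] 0.6010425930068345
[ 396.88469755 -585.11087751  799.71237961] [[0.981, 0.123, -0.149], [-0.193, 0.653, -0.733], [0.007, 0.748, 0.664]]
wrist2 185 [ 194  235  125  111 3564] bush (array([519.31195355, 260.3774617 ]), np.float64(26.25463167520696)) [532.7 342.5 179.8]
wrist2 195 [ 195  242  123  103 2851] bush (array([518.87734314, 259.91098924]), np.float64(25.60224299360467)) [532.7 342.5 179.8]
wrist3 185 [ 193  235  120  108 3499] bush (array([523.31829968, 257.72955   ]), np.float64(27.862540665994057)) [536.1 342.5 185. ]
wrist3 195 [ 194  239  116  100 2711] bush (array([520.84785456, 259.37876362]), np.float64(25.677828375416087)) [536.1 342.5 185. ]
wrist4 185 [ 194  239  116  104 2593] bush (array([538.06584278, 114.56513982]), np.float64(25.799830444963522)) [553.8 198.7 267.7]
wrist4 195 [ 194  240  116  103 2045] bush (array([538.09562512, 114.41260708]), np.float64(25.441340601408278)) [553.8 198.7 267.7]
wrist5 185 [ 194  239  116  103 2590] bush (array([538.15636435, 113.56351111]), np.float64(25.723348229113903)) [553.9 197.6 267.5]
wrist5 195 [ 194  240  116  102 2038] bush (array([538.17269742, 113.43884665]), np.float64(25.391108909961133)) [553.9 197.6 267.5]
```

View pics/side5.png

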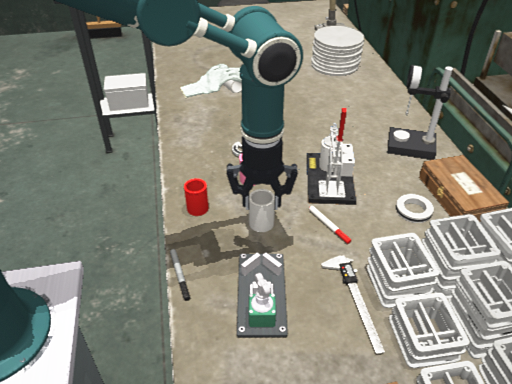

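Run:
```python
from h import *
from bench import r
s=r.sense();print(s["ee_pos"],shift(s,(522.9,30.1,100),-10.6))
s["ee_pos"]=np.array([540,120,126.5]);print(shift(s,(522.9,30.1,100),-10.6))
```

```text
[538.90460933 117.89184545 125.35051058] (array([-0.0892,  0.0008,  0.0253]), np.float64(-0.004), np.float64(-10.82))
(array([-0.0915,  0.0001,  0.0265]), np.float64(-0.004), np.float64(-10.82))
```

>>> drive_tool([
  [0.5,[-0.03,0.001,0.0],0],
  [0.5,[-0.06,0.001,0.0],0],
  [0.5,[-0.08,0.001,0.01],0],
  [0.5,[-0.09,0.001,0.02],0],
  [0.5,[-0.09,0.001,0.025],0],
  [0.5,[-0.09,0.001,0.025],0],
  [0.5,[-0.09,0.001,0.025],0],
  [0.5,[-0.09,0.001,0.025],0],
])

```text
clock: 5.2
ee_pos: [523.8, 31.8, 100.4]
orientation: [-2.417, -2.007, -0.001]
force: [0.4, 0.3, -2.4]
finger_gap: 0.596
```

```bash
python3 look.py wrist 6; python3 look.py side 6
python3 - <<'E'
import cv2
a=cv2.imread("pics/side6.png")[190:340,180:340];cv2.imwrite("pics/s6c.png",cv2.resize(a,None,fx=4,fy=4,interpolation=cv2.INTER_CUBIC))
E
```

```text
5.25 [523.9  31.7 100.7] [0.013 0.102 2.052 0.    0.987 0.197] 0.5991816275066617
[538.17817082 114.58769499 242.67221707] [[0.983, 0.174, 0.059], [-0.183, 0.929, 0.322], [0.001, -0.327, 0.945]]
5.3 [524.   31.6 100.8] [0.013 0.102 2.052 0.    0.987 0.197] 0.5964693488376727
[ 396.88469755 -585.11087751  799.71237961] [[0.981, 0.123, -0.149], [-0.193, 0.653, -0.733], [0.007, 0.748, 0.664]]
```

View pics/s6c.png

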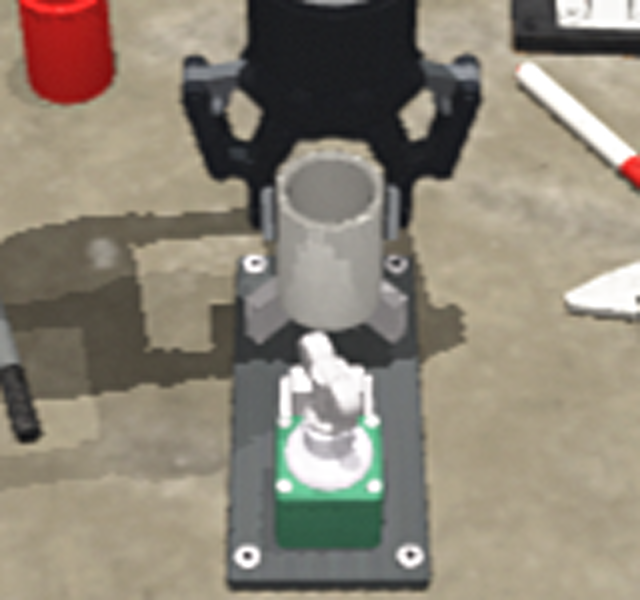

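View pics/wrist6.png

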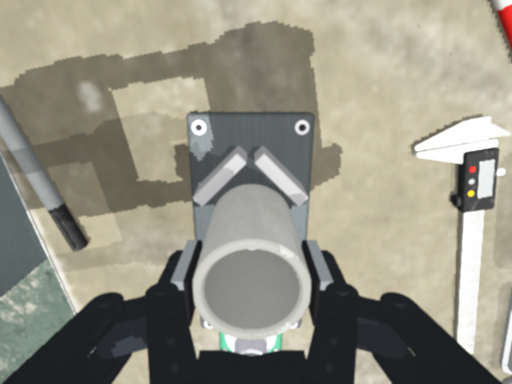

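Run:
```python
from h import *
from m3 import circ
d=dict(np.load("wrist6.npz"));cv2.imwrite("pics/w6c.png",cv2.resize(d["color"][105:255,180:325,::-1],None,fx=4,fy=4,interpolation=cv2.INTER_CUBIC))
P=cloud(d);b=(235,350,185,320);g=d["color"].astype(int).min(-1);g[:b[0]]=0;g[b[1]:]=0;g[:,:b[2]]=0;g[:,b[3]:]=0
for thr in (175,185,195):
    nn,l,st,ce=cv2.connectedComponentsWithStats((g>thr).astype(np.uint8));k=1+np.argmax(st[1:,4])
    q=P[l==k];z=np.nanmedian(q[:,2])
    cs,_=cv2.findContours((l==k).astype(np.uint8),cv2.RETR_EXTERNAL,cv2.CHAIN_APPROX_NONE);c=cv2.convexHull(max(cs,key=len))
    print(thr,st[k],z,circ(ray(d,c[:,0],z)[:,:2]))
d=dict(np.load("side6.npz"))
c=[((330+.5)/4-.5+180,0)]
```

```text
175 [ 192  235  120  115 4765] 131.81549325292394 (array([521.47260963,  23.15390707]), np.float64(31.92735982407379))
185 [ 194  239  116  111 3601] 132.1197421420356 (array([521.1223941 ,  23.63906094]), np.float64(31.21737101947415))
195 [ 194  240  116  110 2475] 132.3488679487234 (array([522.15420951,  28.58730227]), np.float64(26.790170093062788))
```

View pics/w6c.png

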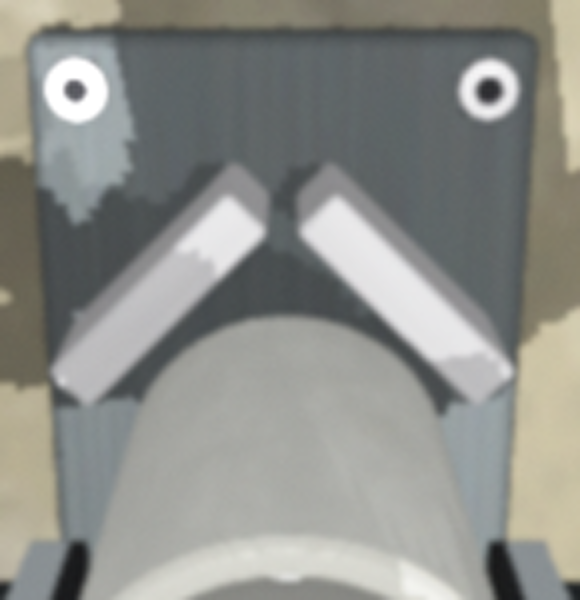

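Run:
```python
from h import *
d=dict(np.load("wrist6.npz"))
cr=lambda l:(np.array(l,float)+.5)/4-.5+np.array([180,105])
w=ray(d,cr([(266,232),(90,405),(299,232),(478,405)]),42)[:,:2]
def X(a,b,c,e):
    t=np.linalg.solve(np.c_[b-a,-(e-c)],c-a);return a+t[0]*(b-a)
ap=X(*w);u=(w[1]-w[0])/np.linalg.norm(w[1]-w[0]);v=(w[3]-w[2])/np.linalg.norm(w[3]-w[2])
bi=(u+v)/np.linalg.norm(u+v);half=np.arccos(u@v)/2
nest=ap+bi*26/np.sin(half);print(w,ap,np.degrees(half),bi,"nest",nest)
Rm=R.from_rotvec(d["orientation"]).as_matrix()
b=np.array([.107,-44.45,-132.13])@Rm.T+d["position"];print("bush",b)
# arc check: bottom far edge of bushing at z=b2-75
print("arc apex",ray(d,cr([(288,316)]),b[2]-75), "expected", b[:2]-26*bi)
yax=-bi;print("diff along y",(b[:2]-nest)@yax,"lateral",(b[:2]-nest)@np.array([yax[1],-yax[0]]))
h=ray(d,cr([(76,90),(489,90)]),14)[:,:2];print(h,h.mean(0)-(90.4-35)*yax)
```

```text
[[525.54063757  65.67068993]
 [488.96815236  40.4993351 ]
 [531.01068484  64.64924066]
 [556.49443117  27.88260111]] [528.76467706  67.88966525] 45.09430186342205 [-0.17996364 -0.98367326] nest [522.15835867  31.77982293]
bush [522.72033335  30.75273499 132.36851998]
arc apex [[527.35641038  55.26862706  57.36851998]] expected [527.39938806  56.32823982]
diff along y -0.909183926507851 lateral 0.7376379505117315
[[494.3388243   91.77833629]
 [569.41833525  77.76439873]] [521.90859397  30.27586877]
```

>>> drive_tool([
  [0.5,[-0.001,-0.0004,0.0],0],
  [0.5,[-0.0013,-0.0004,0.004],0],
  [0.5,[-0.0013,-0.0004,0.01],0],
  [0.5,[-0.0013,-0.0004,0.016],0],
  [0.5,[-0.0013,-0.0004,0.022],0],
  [0.5,[-0.0013,-0.0004,0.026],0],
  [0.5,[-0.0013,-0.0004,0.03],0],
  [0.5,[-0.0013,-0.0004,0.03],0],
])

```text
clock: 5.97
ee_pos: [521.7, 29.3, 68.9]
orientation: [-2.417, -2.004, 0.003]
force: [-0.7, 0.5, -2.1]
finger_gap: 0.601
```

```bash
python3 look.py wrist 7
python3 - <<'E'
from bench import r
print(r.sense()["force"])
import cv2
a=cv2.imread("pics/wrist7.png")[105:255,180:325];cv2.imwrite("pics/w7c.png",cv2.resize(a,None,fx=4,fy=4,interpolation=cv2.INTER_CUBIC))
E
```

```text
6.0167 [522.   29.3  69.5] [ 0.008  0.14   2.076 -0.     0.927  0.195] 0.5953849834664368
[536.57731806 112.09616036 211.08054486] [[0.983, 0.174, 0.062], [-0.185, 0.928, 0.322], [-0.002, -0.328, 0.945]]
[ 0.02306714 -1.39459271 -2.06984203]
```

View pics/w7c.png

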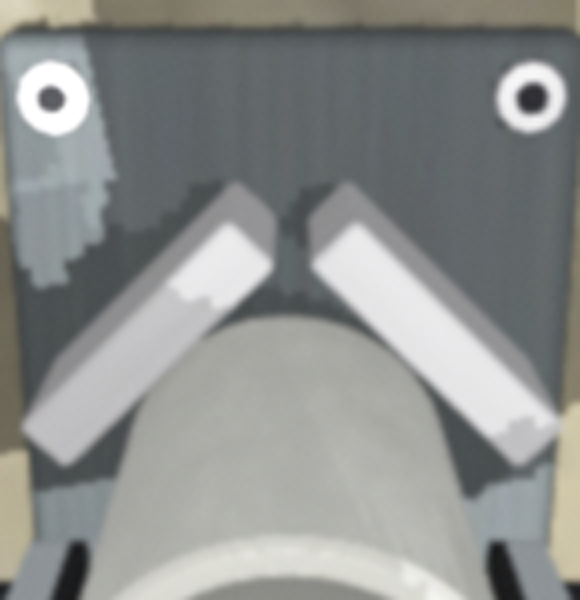

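>>> drive_tool([
  [0.5,[0,0,0.003],0],
  [0.5,[0,0,0.006],0],
  [0.5,[0,0,0.009],0],
  [0.5,[0,0,0.011],0],
  [0.5,[0,0,0.012],0],
  [0.5,[0,0,0.013],0],
  [0.5,[0,0,0.014],0],
  [0.5,[0,0,0.014],0],
])

```text
clock: 6.68
ee_pos: [522.6, 29.4, 56.1]
orientation: [-2.418, -2.005, 0.0]
force: [-0.0, -1.1, -2.0]
finger_gap: 0.596
```

```bash
python3 look.py wrist 8
python3 - <<'E'
from bench import r
print(r.sense()["force"])
E
```

```text
6.7333 [522.6  29.4  56.2] [0.009 0.158 2.085 0.    0.899 0.195] 0.5999336399042043
[537.16481258 112.16597171 198.3230962 ] [[0.983, 0.174, 0.06], [-0.185, 0.928, 0.322], [0.0, -0.328, 0.945]]
[-0.26316494 -0.21088376 -2.05779802]
```

View pics/wrist8.png

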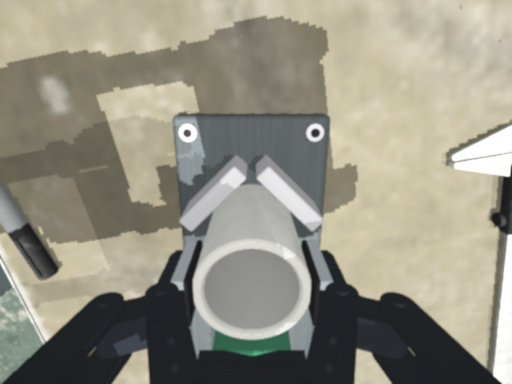

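>>> drive_tool([
  [0.5,[0,0,0.0005],0],
  [0.5,[0,0,0.001],0],
  [0.5,[0,0,0.0013],0],
  [0.5,[0,0,0.0016],0],
  [0.5,[0,0,0.0018],0],
  [0.5,[0,0,0.002],0],
  [0.5,[0,0,0.002],0],
  [0.5,[0,0,0.002],0],
])

```text
clock: 7.4
ee_pos: [522.7, 29.3, 54.6]
orientation: [2.418, 2.006, -0.0]
force: [-1.8, -0.5, 2.5]
finger_gap: 0.595
```

>>> drive_tool([
  [0.62,[0,0,0],0],
  [0.65,[0,0,0],0],
  [0.7,[0,0,0],0],
  [0.75,[0,0,0],0],
  [0.8,[0,0,0],0],
  [0.9,[0,0,0],0],
  [0.95,[0,0,0],0],
  [0.95,[0,0,0],0],
])

```text
clock: 8.07
ee_pos: [522.7, 29.4, 54.3]
orientation: [2.418, 2.006, 0.0]
force: [-0.3, 0.2, -0.9]
finger_gap: 0.954
```

```bash
python3 look.py wrist 9
python3 - <<'E'
from bench import r
print(r.sense()["force"])
E
```

```text
8.1167 [522.7  29.4  54.3] [ 0.009  0.161  2.086 -0.     0.895  0.195] 0.9469143110311458
[537.2335079  112.1658906  196.46244329] [[0.983, 0.175, 0.06], [-0.185, 0.928, 0.322], [0.0, -0.328, 0.945]]
[0.34292652 1.05027693 0.88523208]
```

View pics/wrist9.png

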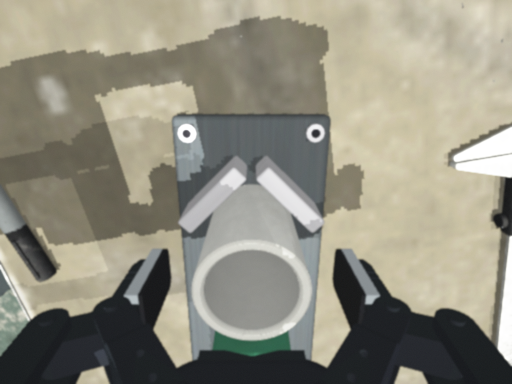

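>>> drive_tool([
  [0.95,[0,0,-0.02],0],
  [0.95,[0,0,-0.05],0],
  [0.95,[0,0,-0.085],0],
  [0.95,[0,0,-0.12],0],
  [0.95,[0,0,-0.145],0],
  [0.95,[-0.02,0,-0.145],0],
  [0.95,[-0.045,0,-0.145],0],
  [0.95,[-0.055,0,-0.145],0],
])

```text
clock: 8.78
ee_pos: [512.5, -26.4, 200.3]
orientation: [2.417, 2.004, 0.001]
force: [-0.5, 0.0, -0.1]
finger_gap: 0.95
```

```bash
python3 look.py wrist 10;python3 look.py side 10
python3 - <<'E'
from bench import r
from h import *
s=r.sense();print(shift(s,(505,-64,190),16))
E
```

```text
8.8333 [512.  -27.1 199.6] [-0.101 -0.022  1.982 -0.002  1.181  0.088] 0.9490947929111161
[526.86841626  56.57373767 342.40985611] [[0.983, 0.175, 0.059], [-0.185, 0.928, 0.323], [0.002, -0.329, 0.944]]
8.8833 [512.1 -25.8 199.1] [-0.099 -0.021  1.983 -0.     1.18   0.09 ] 0.9479477720686345
[ 396.88469755 -585.11087751  799.71237961] [[0.981, 0.123, -0.149], [-0.193, 0.653, -0.733], [0.007, 0.748, 0.664]]
(array([-0.0388,  0.0002,  0.0091]), np.float64(-0.468), np.float64(-10.8))
```

View pics/wrist10.png

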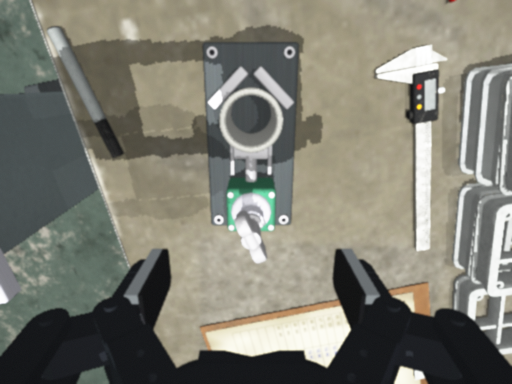

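View pics/side10.png

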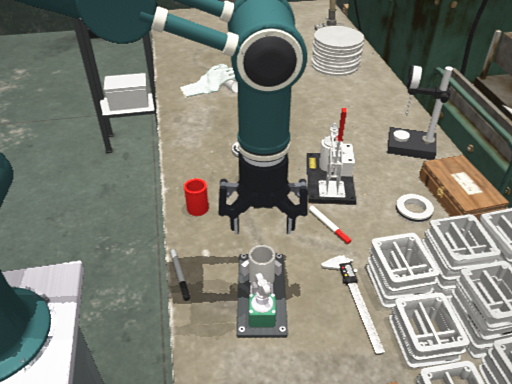

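Run:
```python
from h import *
d=dict(np.load("wrist10.npz"));cv2.imwrite("pics/w10c.png",cv2.resize(d["color"][165:275,200:300,::-1],None,fx=5,fy=5,interpolation=cv2.INTER_CUBIC))
P=cloud(d);w=P[(P[...,2]>114)&(P[...,2]<128)&(abs(P[...,0]-505)<40)&(abs(P[...,1]+65)<45)]
wc=w.mean(0);u,sv,vt=np.linalg.svd((w-wc)[:,:2]);pr=(w-wc)[:,:2]@vt.T
print(len(w),wc,np.degrees(np.arctan2(vt[0][1],vt[0][0])),pr.min(0),pr.max(0),"mid",wc[:2]+((pr.min(0)+pr.max(0))/2)@vt)
```

```text
759 [504.23037756 -61.80678078 119.89951854] -75.09625466823027 [-20.3516177   -7.52230238] [24.45562259  8.91666752] mid [504.08441547 -63.96906491]
```

View pics/w10c.png

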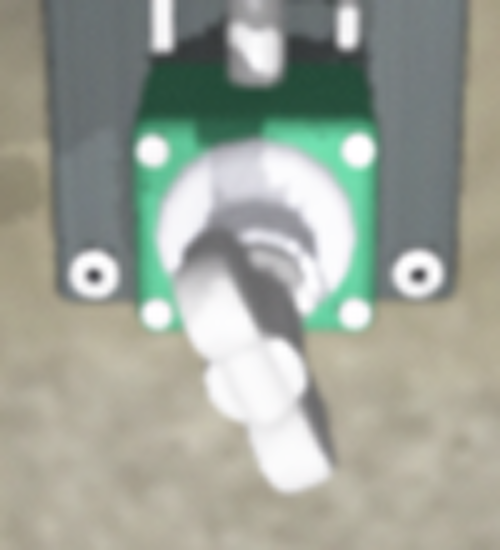

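Run:
```python
from h import *
d=dict(np.load("wrist10.npz"));cr=lambda l:(np.array(l,float)+.5)/5-.5+np.array([200,165])
print("hub",ray(d,cr([(255,382)]),121), "ends",e:=ray(d,cr([(213,295),(297,470)]),120));v=e[1]-e[0];print(np.degrees(np.arctan2(v[1],v[0])),np.hypot(*v[:2]),e.mean(0))
h=ray(d,cr([(94,274),(418,274)]),14);print("holes",h, "mid",h.mean(0)+28.4*np.array([.184,.983,0]))
from bench import r
s=r.sense();print(s["clock"],shift(s,(504.8,-63.8,160),15.5))
```

```text
hub [[504.20694928 -62.91360306 121.        ]] ends [[500.40032818 -46.77764902 120.        ]
 [507.93477334 -81.03796951 120.        ]]
-77.59708841526374 35.07901685823105 [504.16755076 -63.90780926 120.        ]
holes [[461.30152087 -85.47968904  14.        ]
 [536.32133402 -99.66138551  14.        ]] mid [504.03702744 -64.65333727  14.        ]
8.8833 (array([-0.0387,  0.    ,  0.0391]), np.float64(-0.459), np.float64(-10.8))
```

>>> drive_tool([
  [0.95,[-0.015,0,0],-0.11],
  [0.95,[-0.03,0,0],-0.22],
  [0.9,[-0.0387,0,0.01],-0.33],
  [0.8,[-0.0387,0,0.02],-0.45],
  [0.8,[-0.0387,0,0.03],-0.45],
  [0.8,[-0.0387,0,0.039],-0.45],
  [0.8,[-0.0387,0,0.039],-0.45],
  [0.8,[-0.0387,0,0.039],-0.45],
])

```text
clock: 9.55
ee_pos: [504.7, -62.0, 159.2]
orientation: [-1.91, -2.491, 0.001]
force: [0.5, -0.2, 0.5]
finger_gap: 0.799
```

```bash
python3 look.py wrist 11
python3 - <<'E'
from bench import r
from h import *
s=r.sense();print(s["clock"],shift(s,(505,-63.8,92),15))
d=dict(np.load("wrist11.npz"))
P=cloud(d);w=P[(P[...,2]>114)&(P[...,2]<128)&(abs(P[...,0]-505)<30)&(abs(P[...,1]+65)<35)]
wc=w.mean(0);u,sv,vt=np.linalg.svd((w-wc)[:,:2]);pr=(w-wc)[:,:2]@vt.T
print(len(w),wc,np.degrees(np.arctan2(vt[0][1],vt[0][0])),pr.min(0),pr.max(0),"mid",wc[:2]+((pr.min(0)+pr.max(0))/2)@vt)
E
```

```text
9.6 [505.3 -62.2 160. ] [-0.172  0.007  2.03   0.     1.105 -0.435] 0.7991258641917318
[481.99349749  19.2702636  301.4736165 ] [[0.966, -0.246, -0.083], [0.26, 0.912, 0.316], [-0.002, -0.327, 0.945]]
9.6 (array([-0.0015, -0.0006,  0.068 ]), np.float64(0.001), np.float64(15.07))
1159 [503.23307794 -61.77248327 120.07834905] -75.0366484110838 [-20.35744589  -7.96101912] [24.28986315  8.06344447] mid [503.69127916 -63.68524325]
```

View pics/wrist11.png

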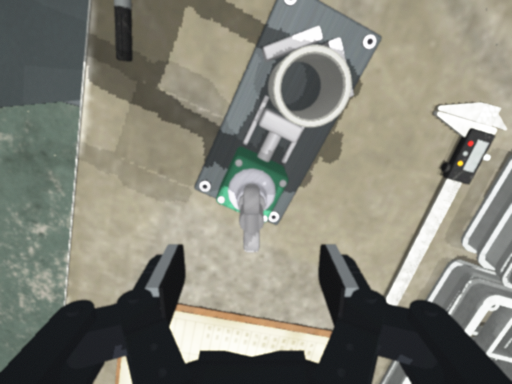

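>>> drive_tool([
  [0.7,[-0.0015,-0.0006,0.02],0],
  [0.6,[-0.0015,-0.0006,0.04],0],
  [0.6,[-0.0015,-0.0006,0.055],0],
  [0.6,[-0.0015,-0.0006,0.064],0],
  [0.6,[-0.0015,-0.0006,0.068],0],
  [0.5,[-0.0015,-0.0006,0.068],0],
  [0.5,[-0.0015,-0.0006,0.068],0],
  [0.5,[-0.0015,-0.0006,0.068],0],
])

```text
clock: 10.27
ee_pos: [506.2, -64.5, 93.5]
orientation: [1.909, 2.493, 0.002]
force: [0.4, -0.2, -0.2]
finger_gap: 0.5
```

```bash
python3 look.py wrist 12; python3 look.py side 12; python3 -c "
import cv2
a=cv2.imread('pics/side12.png')[200:350,180:340];cv2.imwrite('pics/s12c.png',cv2.resize(a,None,fx=4,fy=4,interpolation=cv2.INTER_CUBIC))"
```

```text
10.3167 [506.3 -64.5  93.6] [-0.175  0.083  2.088 -0.     0.969 -0.439] 0.5003432335682296
[482.82686739  16.9236532  235.65363767] [[0.965, -0.246, -0.088], [0.261, 0.912, 0.317], [0.002, -0.329, 0.944]]
10.3667 [506.1 -64.5  93.5] [-0.176  0.083  2.088  0.     0.969 -0.439] 0.5048848340785586
[ 396.88469755 -585.11087751  799.71237961] [[0.981, 0.123, -0.149], [-0.193, 0.653, -0.733], [0.007, 0.748, 0.664]]
```

View pics/wrist12.png

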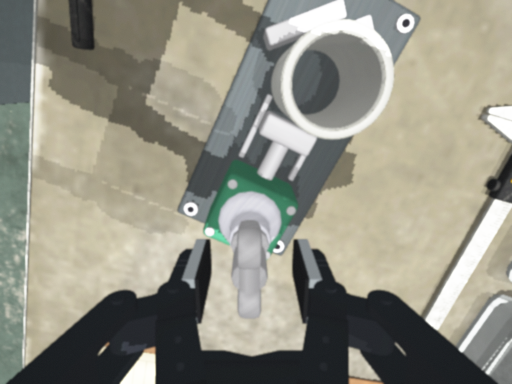

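View pics/s12c.png

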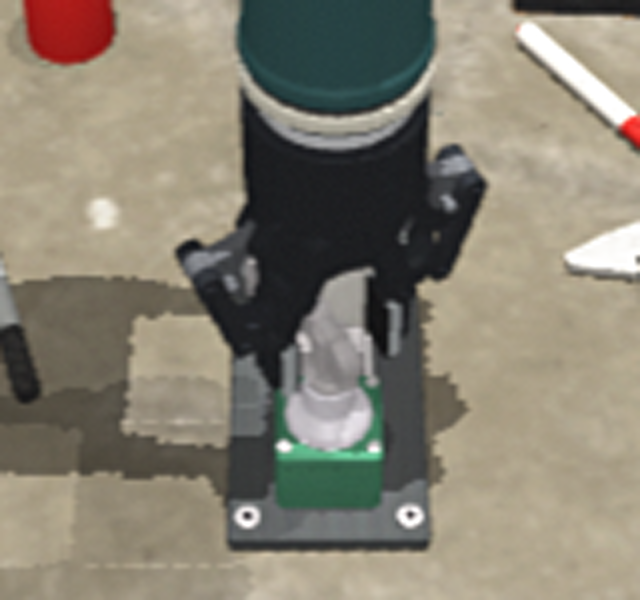

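>>> drive_tool([
  [0.3,[0,0,0],0],
  [0.2,[0,0,0],0],
  [0.1,[0,0,0],0],
  [0.0,[0,0,0],0],
  [0,[0,0,0],0],
  [0,[0,0,0],0],
  [0,[0,0,0],0],
  [0,[0,0,0],0],
], grip_force=50)

```text
clock: 11.03
ee_pos: [505.1, -64.5, 92.8]
orientation: [1.91, 2.494, -0.0]
force: [-2.4, -0.5, 6.1]
finger_gap: 0.119
```

```bash
python3 look.py wrist 13;python3 -c "
from bench import r
s=r.sense();print(s['force'],s['torque'])"
```

```text
11.0833 [505.1 -64.5  92.7] [-0.176  0.083  2.089 -0.     0.969 -0.44 ] 0.11629155196820001
[481.98657428  16.88899461 234.92475102] [[0.965, -0.247, -0.086], [0.261, 0.912, 0.317], [-0.0, -0.328, 0.945]]
[-3.67012235 -1.7619461   5.62487927] [-0.06132572  0.4961046  -0.09596484]
```

View pics/wrist13.png

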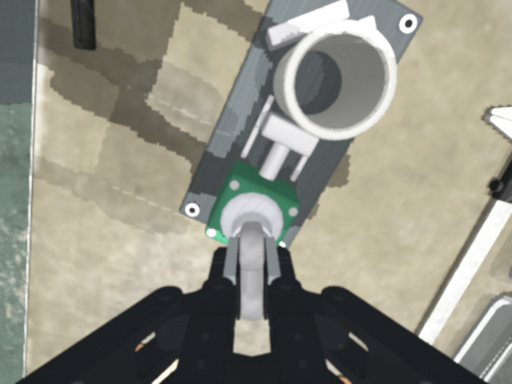

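>>> drive_tool([
  [0,[0,0,0],0.1],
  [0,[0,0,0],0.2],
  [0,[0,0,0],0.32],
  [0,[0,0,0],0.44],
  [0,[0,0,0],0.56],
  [0,[0,0,0],0.68],
  [0,[0,0,0],0.8],
  [0,[0,0,0],0.9],
])

```text
clock: 11.75
ee_pos: [504.7, -64.4, 92.7]
orientation: [-2.808, -1.408, 0.002]
force: [-4.9, 0.5, 7.2]
finger_gap: 0.122
```

>>> drive_tool([
  [0,[0,0,0],0.1],
  [0,[0,0,0],0.2],
  [0,[0,0,0],0.32],
  [0,[0,0,0],0.44],
  [0,[0,0,0],0.56],
  [0,[0,0,0],0.68],
  [0,[0,0,0],0.8],
  [0,[0,0,0],0.9],
])

```text
clock: 12.42
ee_pos: [504.5, -64.1, 92.7]
orientation: [-3.141, -0.046, 0.002]
force: [-4.2, 1.1, 8.0]
finger_gap: 0.122
```

```bash
python3 look.py wrist 14;python3 -c "
from bench import r
from h import *
s=r.sense();print(s['force'],s['torque'],s['q'],shift(s,s['ee_pos'],15.07))"
```

```text
12.4667 [504.6 -64.1  92.7] [-0.175  0.083  2.089  0.     0.971  1.37 ] 0.11874646350714696
[588.16972962 -61.9509974  234.81416534] [[0.029, 0.944, 0.328], [-1.0, 0.028, 0.01], [0.0, -0.328, 0.945]]
[-3.90756477  0.56168879  6.27557097] [ 0.07561025  0.68122782 -0.01241387] [-1.75480619e-01  8.30721229e-02  2.08932241e+00  2.71983180e-04
  9.70604491e-01  1.37045718e+00] (array([0., 0., 0.]), np.float64(-1.809), np.float64(-88.58))
```

View pics/wrist14.png

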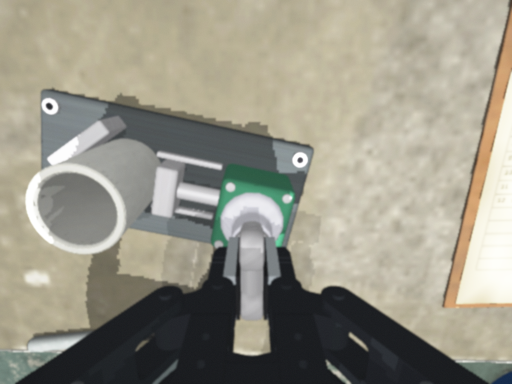

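>>> drive_tool([
  [0,[0,0,0],0.08],
  [0,[0,0,0],0.16],
  [0,[0,0,0],0.24],
  [0,[0,0,0],0.32],
  [0,[0,0,0],0.4],
  [0,[0,0,0],0.45],
  [0,[0,0,0],0.5],
  [0,[0,0,0],0.5],
])

```text
clock: 13.13
ee_pos: [504.6, -63.9, 92.7]
orientation: [-3.056, 0.727, 0.002]
force: [-5.2, 0.8, 6.9]
finger_gap: 0.118
```

```bash
cat > st.py <<'E'
from bench import r
from h import *
s=r.sense();print(s["clock"],s['ee_pos'].round(1),s['force'].round(1),s['torque'].round(3),s['q'].round(3),s['effort'].round(3),shift(s,s['ee_pos'],15.07)[1:])
E
python3 st.py
```

```text
13.1333 [504.6 -63.9  92.7] [-5.2  0.8  6.9] [ 0.234  0.691 -0.045] [-1.750e-01  8.300e-02  2.089e+00  1.000e-03  9.710e-01  1.863e+00] [ -0.361 -33.326 -31.24   -0.185  -1.491   0.402] (np.float64(-2.301), np.float64(-116.78))
```

>>> drive_tool([
  [0,[0,0,0],0.03],
  [0,[0,0,0],0.06],
  [0,[0,0,0],0.09],
  [0,[0,0,0],0.12],
  [0,[0,0,0],0.15],
  [0,[0,0,0],0.17],
  [0,[0,0,0],0.2],
  [0,[0,0,0],0.2],
])

```text
clock: 13.8
ee_pos: [504.6, -63.8, 92.7]
orientation: [-2.97, 1.025, 0.002]
force: [-3.6, 2.2, 6.6]
finger_gap: 0.118
```

```bash
python3 st.py
```

```text
13.8 [504.6 -63.8  92.7] [-3.6  2.2  6.6] [0.313 0.635 0.676] [-0.175  0.083  2.089  0.     0.971  2.06 ] [-1.4520e+00 -3.3336e+01 -3.1210e+01  8.0000e-03 -1.4640e+00  9.3400e-01] (np.float64(-2.498), np.float64(-128.08))
```

>>> drive_tool([
  [0,[0,0,0],0.02],
  [0,[0,0,0],0.04],
  [0,[0,0,0],0.06],
  [0,[0,0,0],0.08],
  [0,[0,0,0],0.1],
  [0,[0,0,0],0.1],
  [0,[0,0,0],0.1],
  [0,[0,0,0],0.1],
])

```text
clock: 14.47
ee_pos: [504.7, -63.9, 92.8]
orientation: [2.917, -1.162, -0.001]
force: [-4.6, 3.5, 8.0]
finger_gap: 0.12
```

```bash
python3 st.py; python3 look.py wrist 15; python3 look.py top 15;python3 - <<'E'
import cv2
a=cv2.imread("pics/top15.png")[180:250,270:370];cv2.imwrite("pics/t15c.png",cv2.resize(a,None,fx=6,fy=6,interpolation=cv2.INTER_CUBIC))
E
```

```text
14.4667 [504.7 -63.9  92.8] [-4.6  3.5  8. ] [0.47  0.634 2.407] [-1.740e-01  8.300e-02  2.089e+00 -1.000e-03  9.710e-01  2.155e+00] [ -3.412 -33.055 -31.08    0.802  -1.508   2.364] (np.float64(-2.592), np.float64(-133.43))
14.5167 [504.7 -63.9  92.9] [-1.740e-01  8.300e-02  2.089e+00 -1.000e-03  9.710e-01  2.155e+00] 0.12504716106168212
[ 565.17449756 -122.13430906  235.01773557] [[-0.687, 0.686, 0.239], [-0.726, -0.65, -0.224], [0.002, -0.327, 0.945]]
14.5667 [504.7 -63.9  92.8] [-1.740e-01  8.300e-02  2.089e+00 -1.000e-03  9.710e-01  2.155e+00] 0.11898011293880527
[ 465.77055139  204.70689656 1189.4546913 ] [[0.021, 0.995, -0.1], [-1.0, 0.022, 0.005], [0.007, 0.1, 0.995]]
```

View pics/wrist15.png

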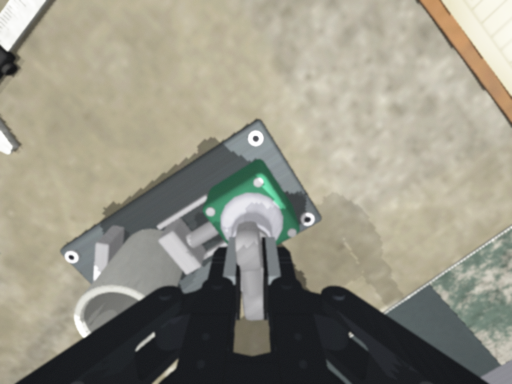

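View pics/t15c.png

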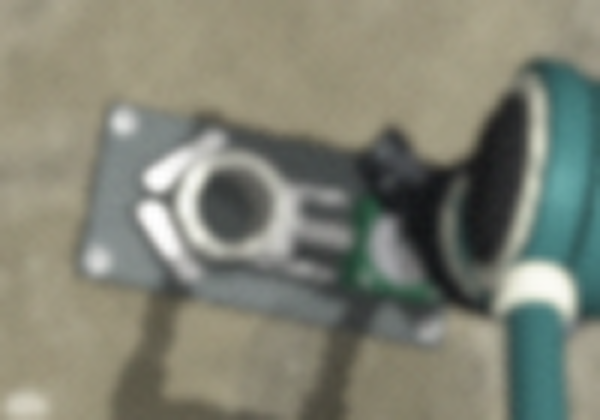

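>>> drive_tool([
  [0,[0,0,0],-0.08],
  [0,[0,0,0],-0.18],
  [0,[0,0,0],-0.3],
  [0,[0,0,0],-0.42],
  [0,[0,0,0],-0.54],
  [0,[0,0,0],-0.66],
  [0,[0,0,0],-0.77],
  [0,[0,0,0],-0.85],
])

```text
clock: 15.23
ee_pos: [504.7, -64.1, 92.7]
orientation: [-3.138, -0.141, 0.002]
force: [-3.3, 0.1, 5.9]
finger_gap: 0.118
```

>>> drive_tool([
  [0,[0,0,0],-0.1],
  [0,[0,0,0],-0.2],
  [0,[0,0,0],-0.32],
  [0,[0,0,0],-0.44],
  [0,[0,0,0],-0.55],
  [0,[0,0,0],-0.66],
  [0,[0,0,0],-0.75],
  [0,[0,0,0],-0.82],
])

```text
clock: 15.9
ee_pos: [504.8, -64.3, 92.8]
orientation: [-2.822, -1.379, 0.001]
force: [-3.7, 0.7, 5.8]
finger_gap: 0.121
```

>>> drive_tool([
  [0,[0,0,0],0],
  [0,[0,0,0],0],
  [0,[0,0,0],0],
  [0,[0,0,0],0],
  [0,[0,0,0],0],
  [0,[0,0,0],0],
  [0,[0,0,0],0],
  [0,[0,0,0],0],
])

```text
clock: 16.57
ee_pos: [504.8, -64.3, 92.7]
orientation: [-2.825, -1.373, 0.001]
force: [-2.8, -0.4, 7.0]
finger_gap: 0.119
```

```bash
python3 st.py; python3 look.py wrist 16; python3 look.py side 16
python3 - <<'E'
import cv2
a=cv2.imread("pics/wrist16.png")[120:330,150:360];cv2.imwrite("pics/w16c.png",cv2.resize(a,None,fx=2.8,fy=2.8,interpolation=cv2.INTER_CUBIC))
E
```

```text
16.5667 [504.8 -64.3  92.7] [-2.8 -0.4  7. ] [0.025 0.577 0.027] [-0.176  0.083  2.089 -0.     0.97   0.49 ] [  0.145 -33.633 -31.072   0.185  -1.221   0.05 ] (np.float64(-0.929), np.float64(-38.15))
16.6167 [504.8 -64.3  92.7] [-0.176  0.083  2.089 -0.     0.97   0.49 ] 0.11552676483048217
[556.06970398   1.91501031 234.89468716] [[0.787, 0.583, 0.203], [-0.617, 0.743, 0.258], [-0.0, -0.328, 0.945]]
16.6667 [504.8 -64.3  92.7] [-0.176  0.083  2.089 -0.     0.97   0.49 ] 0.11551396822063222
[ 396.88469755 -585.11087751  799.71237961] [[0.981, 0.123, -0.149], [-0.193, 0.653, -0.733], [0.007, 0.748, 0.664]]
```

View pics/wrist16.png

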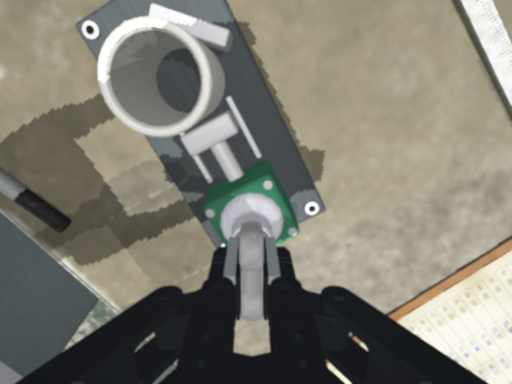

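View pics/w16c.png

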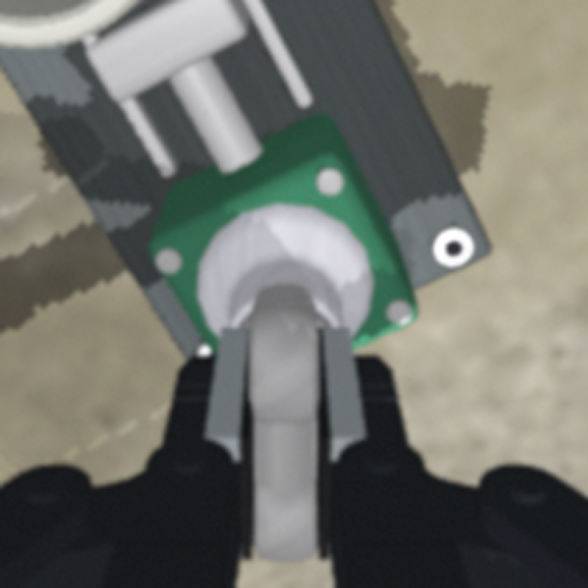

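View pics/side16.png

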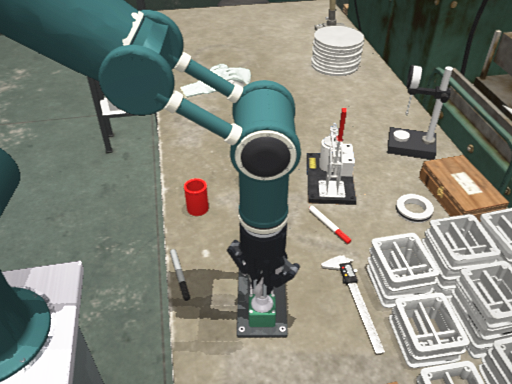

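```bash
python3 -c "
from bench import r
print(r.finish_job())"; python3 st.py
```

```text
the job is handed in; nothing more can be done
None
the job is handed in; nothing more can be done
```

The bushing stands upright in the V-nest, and the thumbscrew has been turned to its stop and backed off about a quarter turn. The arm was still gripping the thumbscrew when I handed the job in at about 16.7 s. The hand-in gave no verdict.

- **Placing:** I lowered the bushing about 2–3 mm short of home, felt it touch the base plate at 2.5 N, and let go. The wrist picture afterwards showed it upright in the V.
- **Seating:** The torque about the tool axis rose from about 0 to 0.7 and then 2.4 N m as the wing met the hard stop. The top picture then showed the bushing against both V walls with the jaw on it.
- **Back-off:** I turned the screw back about 1.55 rad from where the stop was first felt. By the wing's angle that puts it at about 2.05 rad, which assumes the wing lines up with the fixture at zero. The last reading showed no torque left on the screw and the fingers closed on the bar.
- **Last pictures:** The bushing is in its nest, clear of the jaw and not touched by the fingers. I never moved the arm near the caliper, micrometer or red-capped marker.

**Disagreements:** The three cameras differed by 2–5 mm on absolute position, but agreed to within about 1 mm on the step from bushing to nest, so I used that. Gripping the bushing shifted it about 2 mm sideways, and I corrected for that before placing it. At the stop the wrist turned about 0.1 rad further as the grip gave; the wing showed no visible slip between the pads.

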